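# Hang the slotted grater on its peg

### The arm

A 7-joint arm with a two-finger parallel gripper is mounted at the origin on the work surface. World frame = base frame: x ahead of the robot, y to its left, z up, the work surface at z = 0. Lengths are in m, angles in rad, forces in N, time in s.
With the tool pointing down it reaches from about 0.425 to 0.95 m from the base axis. Payload 4.7 kg.
Tool frame: the origin (TCP) lies between the finger pads; the fingertips stand 19 mm ahead of it and the grasp point (between the pads) is the TCP (r.nose_length is the distance from the TCP to the fingertips, in m); z points along the fingers, y is the direction in which the jaws open and shut (so a half turn about z gives the same grasp; the last joint's range is limited). The gripper opens to 85 mm and grips with 20 to 120 N. Pads are 22 mm wide; open, the fingers measure 114 mm over their backs; the gripper's body (76 mm by 85 mm) begins 54 mm behind the grasp point. The pads swing forward as they close: fully open they stand 13 mm farther back than shut.
Start: joints at [-1.277, 0.469, -0.049, 1.532, 0.024, 1.141, -0.082], TCP at [0.214, 0.64, 0.25] pointing down, gripper open.
Joint ranges: [-2.59, 2.59], [-0.33, 1.99], [-1.39, 1.29], [0.1, 2.45], [-1.04, 4.18], [0.21, 1.99], [-2.66, 2.66]. Speed limits (rad/s): [2.57, 2.57, 3.14, 3.14, 3.14, 3.14, 3.14].

### API

Orientations are given as a rotation vector (axis times angle).
In Python, from rig import r, eyes gives the robot as it stands. The module is installed in compiled form; this text tells all that it offers.
- The arm moves only by the tool jog_arm, never from a script. Its argument "rows" is a list of rows, each an object with "slide": the shift along the tool's x, y, z in m, a list of three; "turn": the turn about the tool's z in rad; "hand": the finger opening in m, from 0 to 0.0854. In form: [{"slide": [x, y, z], "turn": turn, "hand": hand}, ...]. A call has 1 to 12 rows; each row shifts and turns the commanded pose from where the row before left it, along the tool's axes as they then stand; what a row does not reach is not made up. A row lasts 1/8 s, in which the tool goes at most 62.5 mm and 10.7 degrees, less where a joint would pass 70% of its speed; a pose out of reach is approached as far as the arm can. A call is refused whole if a number of a shift passes 0.0625 or a number of a turn 0.188, either way. A call with a gripper value outside its range is refused whole. The fingers move at their own pace and stop on an object; "newtons" is the grip in N (left out, the last holds). Time passes only in rows, so rows that do not move let the fingers close. It gives the time, the measured TCP pose, the force and the opening at its end, in the units of the state.
- r.get_obs(): the state, without advancing time (a new reading comes with each control period).
- eyes.grab_frame(name): name is "scene" or "top" or "wrist"; returns a dict with "pixels" (420x560x3 uint8, red, green, blue), "mtx" (3x3 intrinsics, pixels), "rvec" (rotation vector, rad) and "tvec" (3), from world to camera coordinates, as OpenCV has them; the wrist camera has in their place "mount" (4x4, takes a point from camera to tool coordinates, whose origin is the TCP and whose axes are the flange's). Camera axes: x right, y down, z forward; pixel columns grow to the right and rows downward; lengths in m; the calibration is good to about 2 mm. A picture is of the moment at which its call begins: read the wrist's pose just before it. There is no depth.
- r.close_job(): hands the job in, once; it reports no verdict.
The state is a dict: "time": time; "q": joint angles; "qd": joint speeds; "tau": joint torques, N m; "tcp_pos": TCP position; "eef_rot": TCP orientation; "wrist_force": force on the tool from outside, world axes, zero at the start; "wrist_torque": the same for the moment, N m; "finger_gap": finger opening in m.
Only numpy, scipy, OpenCV 4.12 (cv2) and the standard library are available. Lean on these libraries where they do the work, as an engineer would, in place of code of your own. Each camera call takes 0.05 s, during which the arm holds its last target.

### The job

Take the flat grater out of the wooden caddy and hang it on the red-headed peg of the steel stand: slide its side slot sideways over the peg, between the black clamp and the red head, until the peg is at the slot's inner end, then let it down gently so that the peg sits fully home in the notch, and let go. Feel for the peg, whose height varies, and never press or drop the grater hard against the stand; leave the cucumber, knife and bottle where they are.

Things in the scene. Friction and masses are not known exactly. Their poses are not given: they have to be found in the camera images.
- grater: Flat steel hand grater, black handle on top, 160 mm tall, about 0.25 kg, standing upright in the caddy. Origin: middle of lower edge; x = through thickness, y = width, z = up. Steel plate 5 mm thick (x -2.5 to 2.5). Blade: y -40 to 40 for z 0 to 44, then y -30 to 24 for z 44 to 85; plate goes on up to z 130. Both faces are alike: it may hang either way round. Centre of mass near y 0, z 72.
- slot_mouth (a point): Point on the grater under its upper jaw (grater frame y 34, z 70 mm; its axes). Side slot, open to +y: z 85 to 96, end wall at y -6. Lower jaw (blade top edge, z 85) begins at y 24; upper jaw (underside z 96) reaches out to y 44 and its plate fills z 96 to 130. So below the upper jaw, y 24 to 44, there is free space down to z 44: room to bring the peg in, then feel it with the jaw.
- notch (a point): Where the peg's axis lies on the grater when it hangs fully home: y 0, z 105 mm in the grater's frame; its axes. The notch, at the slot's inner end, is 12 mm wide (y -6 to 6) and goes up from the slot (z 96) to z 109.
- handle (a point): Middle of the grater's black handle, y 0, z 147 mm in the grater's frame; its axes. Handle bar: 20 mm thick in x (grip it across this), y -38 to 38, z 130 to 160.
- caddy: Fixed wooden drying caddy, 68 x 124 x 52 mm (x, y, z), origin centre of underside, z up. One well along y, 8 mm wide and 88 mm long, floor at z 10 mm; the grater stands in it, its axes parallel to the caddy's, its lower 42 mm inside. Lift it straight up.
- stand: Fixed steel stand: base 120 x 150 x 8 mm, post 16 mm thick up to z 134. Origin centre of underside, z up, x = the way the peg points. Black clamp block 30 x 30 mm on the post, from 34 below to 13 mm above the peg's axis; from its face at x 15 the peg, a level 8 mm steel pin at y 0, runs 16 mm along +x to a red head 18 mm across, 4 mm thick. Rigid in use; clamp height set by hand, not measured.
- peg_mark (a point): Datum point of the stand's frame, below the peg: x 23, y 0, z 115 mm; its axes. In x it is the middle of the 16 mm gap between clamp and red head, where the plate must hang. The peg's axis passes straight above it, 6 to 42 mm higher (121 to 157 mm above the stand's underside, not measured: see or feel it).
- cucumber: Green cucumber, 180 mm long along its y, 38 mm thick, lying on the grey board; origin at its underside. Leave it alone.
- knife: Knife with black handle, 200 mm long along its y, lying on the grey board; origin at its underside. Leave it alone.
- bottle: Clear water bottle with a green cap, 64 mm in diameter, 190 mm tall, upright; origin centre of underside. Leave it alone.
Not all that is in view belongs to the job. What is shaped like the stand but pink or yellow is not meant.

How it is judged:
By the outcome, as a careful person would: the job done as asked, in the order asked, and still so for the second after the job is handed in, with the robot touching nothing.
It also fails if it takes over 53 s, if anything falls off the work surface, if the arm or the gripper's body presses on something with over 40 N, if the wrist force passes 120 N, or if a joint passes its speed limit or range.

## Working session

There is one attempt and no reset: what is moved stays moved. The work goes in short steps, Python scripts to look and compute and a tool call to move; the robot and the scene stay as the last step left them, time stands still between calls to the robot, and variables do not carry over. Pictures are saved under pics/ and viewed, and the job is handed in when it is done.

Besides the shell and the picture viewer there is one more tool, called after "Call:" in YAML: its name, and indented under it one key for each argument. jog_arm: Moves the arm, as the interface text tells. Its arguments: {"type":"object","properties":{"rows":{"type":"array","items":{"type":"object","properties":{"slide":{"type":"array","items":{"type":"number"}},"turn":{"type":"number"},"hand":{"type":"number"}}}},"newtons":{"type":"number"}},"required":["rows"]}

```bash
mkdir -p pics; cat > h.py <<'E'
import numpy as np, cv2
from rig import r, eyes
def grab(n,fn):
    o=r.get_obs(); f=eyes.grab_frame(n)
    cv2.imwrite('pics/'+fn+'.png',f['pixels'][:,:,::-1]); 
    K=np.array(f['mtx'])
    if 'mount' in f:
        T=np.eye(4);T[:3,:3]=cv2.Rodrigues(np.array(o['eef_rot']))[0];T[:3,3]=o['tcp_pos']
        W=np.linalg.inv(T@np.array(f['mount']))
    else:
        W=np.eye(4);W[:3,:3]=cv2.Rodrigues(np.array(f['rvec']))[0];W[:3,3]=np.ravel(f['tvec'])
    np.savez('pics/'+fn+'.npz',K=K,W=W)
    return K,W
def load(fn):
    d=np.load('pics/'+fn+'.npz');return d['K'],d['W']
def onz(fn,uv,z):
    K,W=load(fn);R=W[:3,:3];c=-R.T@W[:3,3]
    d=R.T@np.linalg.inv(K)@np.array([uv[0],uv[1],1.])
    return c+d*(z-c[2])/d[2]
def proj(fn,p):
    K,W=load(fn);q=K@(W[:3,:3]@np.asarray(p,float)+W[:3,3]);return q[:2]/q[2]
def tri(obs):
    A=[];b=[]
    for fn,uv in obs:
        K,W=load(fn);R=W[:3,:3];c=-R.T@W[:3,3]
        d=R.T@np.linalg.inv(K)@np.array([uv[0],uv[1],1.]);d/=np.linalg.norm(d)
        P=np.eye(3)-np.outer(d,d);A.append(P);b.append(P@c)
    A=np.vstack(A);b=np.hstack(b);x,*_=np.linalg.lstsq(A,b,rcond=None)
    return x,np.abs(A@x-b).max()
E
python3 - <<'E'
from h import *
for n in ('scene','top','wrist'): 
    K,W=grab(n,n+'0'); print(n,K[0,0],-W[:3,:3].T@W[:3,3])
print(r.get_obs())
E
```

```text
scene 380.5318410754234 [ 1.26518935 -0.35702119  0.5870021 ]
top 408.6803193126038 [ 0.49898965 -0.04794788  1.09637552]
wrist 344.3872302588889 [0.14092336 0.66376768 0.37190271]
{'time': 0.15, 'q': array([-1.27687851,  0.46925107, -0.04863589,  1.53342225,  0.02411698,
        1.14101337, -0.08228668]), 'qd': array([ 0.00174465, -0.00084485, -0.00024134, -0.00479608, -0.00119598,
       -0.00029269, -0.0009963 ]), 'tau': array([-2.77524623e-04, -5.10762691e+01, -4.73508483e-02, -2.37982088e+01,
        1.06556734e-02,  5.38455250e-03, -8.16165056e-06]), 'tcp_pos': array([0.213966  , 0.63974294, 0.2495049 ]), 'eef_rot': array([-5.04722104e-01, -3.10058259e+00,  2.34783839e-03]), 'wrist_force': array([-0.317938  ,  0.2376396 , -0.63354283]), 'wrist_torque': array([-0.01817974, -0.02035774, -0.0299062 ]), 'finger_gap': 0.08568392989159067}
```

View pics/scene0.png

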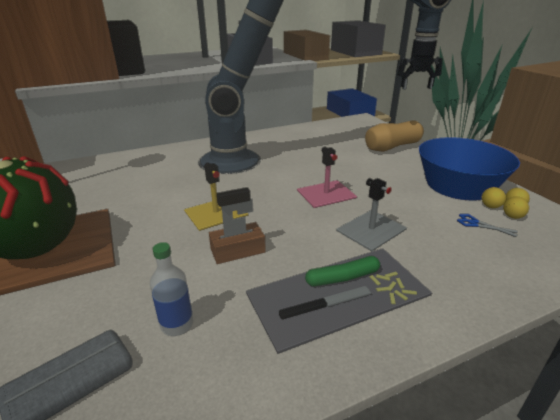

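View pics/top0.png

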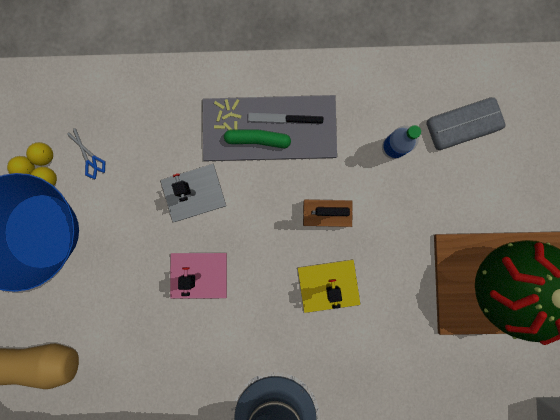

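View pics/wrist0.png

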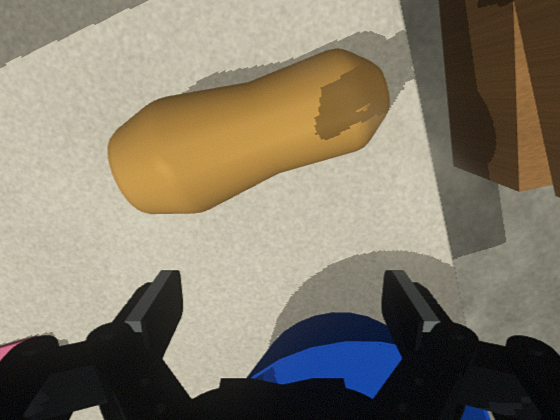

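```bash
python3 - <<'E'
from h import *
a=cv2.imread('pics/top0.png');s=cv2.imread('pics/scene0.png')
c1=cv2.resize(a[155:230,150:240],None,fx=6,fy=6,interpolation=cv2.INTER_CUBIC)
c2=cv2.resize(a[185:240,290:370],None,fx=6,fy=6,interpolation=cv2.INTER_CUBIC)
cv2.imwrite('pics/c1.png',c1);cv2.imwrite('pics/c2.png',c2)
cv2.imwrite('pics/c3.png',cv2.resize(s[165:255,330:420],None,fx=6,fy=6,interpolation=cv2.INTER_CUBIC))
cv2.imwrite('pics/c4.png',cv2.resize(s[180:270,200:290],None,fx=6,fy=6,interpolation=cv2.INTER_CUBIC))
E
```

```text
(no output)
```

View pics/c1.png

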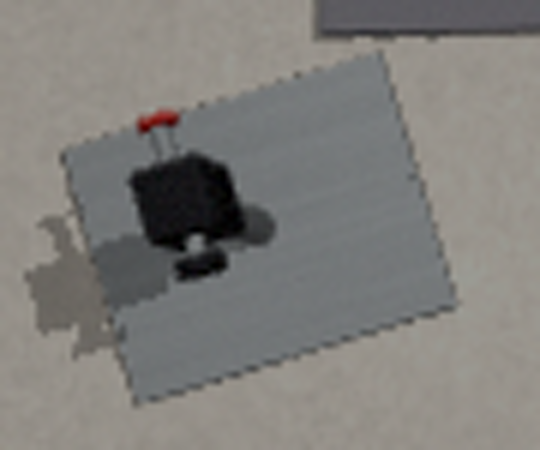

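View pics/c2.png

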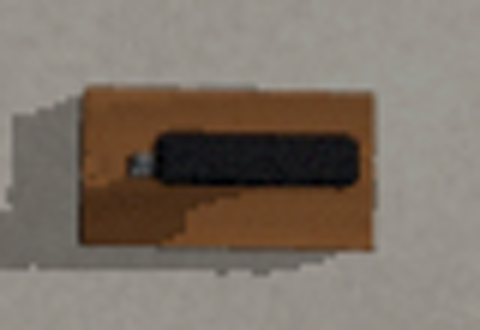

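View pics/c3.png

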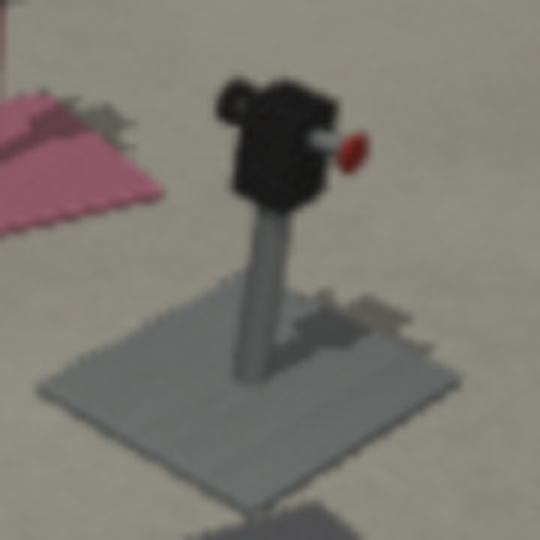

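View pics/c4.png

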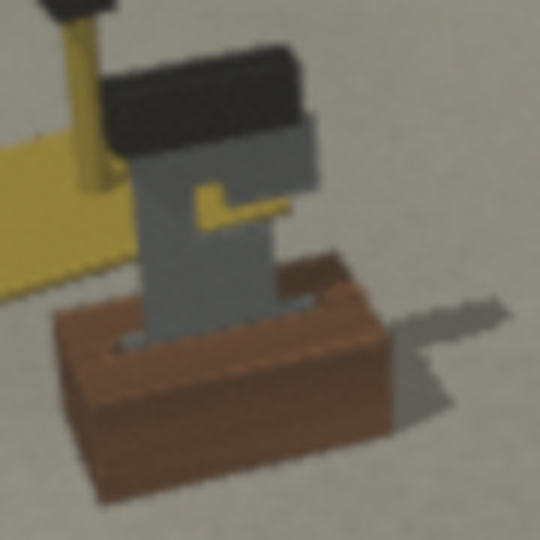

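```bash
python3 - <<'E'
from h import *
c1=lambda u,v:(150+(u+.5)/6-.5,155+(v+.5)/6-.5)
c2=lambda u,v:(290+(u+.5)/6-.5,185+(v+.5)/6-.5)
c3=lambda u,v:(330+(u+.5)/6-.5,165+(v+.5)/6-.5)
c4=lambda u,v:(200+(u+.5)/6-.5,180+(v+.5)/6-.5)
P=[onz('top0',c1(*p),.008) for p in [(62,155),(380,52),(457,305),(138,403)]]
for p in P:print(p.round(4))
C=np.mean(P,0);print('top ctr',C)
ex=(P[0]+P[1]-P[2]-P[3]);ey=P[0]+P[3]-P[1]-P[2]
print(np.degrees(np.arctan2(ex[1],ex[0])),np.degrees(np.arctan2(-ey[0],ey[1])),[np.linalg.norm(P[i]-P[i-1]) for i in range(4)])
Q=[onz('scene0',c3(*p),z) for p,z in [((38,388),.008),((240,275),.008),((460,378),.008),((250,510),.008)]]
print('scene ctr',np.mean(Q,0)); 
for p in Q:print(p.round(4))
print('head',tri([('top0',c1(158,122)),('scene0',c3(352,152))]))
# grater handle & caddy
print('caddy',[onz('top0',c2(*p),.052).round(4) for p in [(82,88),(374,92),(374,249),(80,245)]])
H=[onz('top0',c2(*p),.170).round(4) for p in [(156,132),(359,133),(359,186),(156,184)]];print(H,np.mean(H,0))
print('handle ends', tri([('top0',c2(257,159)),('scene0',c4(200,88))]))
E
```

```text
[0.6282 0.2979 0.008 ]
[0.6713 0.1543 0.008 ]
[0.557  0.1212 0.008 ]
[0.5163 0.2644 0.008 ]
top ctr [0.59322887 0.20946665 0.008     ]
16.413400812181187 16.292285478954057 [np.float64(0.11677297468400412), np.float64(0.14996893452206447), np.float64(0.1190057596907063), np.float64(0.14886033058292358)]
scene ctr [0.60061562 0.20489147 0.008     ]
[0.5655 0.1185 0.008 ]
[0.524  0.2559 0.008 ]
[0.6364 0.2936 0.008 ]
[0.6766 0.1516 0.008 ]
head (array([0.62572379, 0.21984303, 0.13429758]), np.float64(0.0003506785060067297))
caddy [array([ 0.5662, -0.0846,  0.052 ]), array([ 0.5618, -0.2087,  0.052 ]), array([ 0.4951, -0.2067,  0.052 ]), array([ 0.4994, -0.0822,  0.052 ])]
[array([ 0.5414, -0.108 ,  0.17  ]), array([ 0.5394, -0.1844,  0.17  ]), array([ 0.5194, -0.1838,  0.17  ]), array([ 0.5217, -0.1075,  0.17  ])] [ 0.530475 -0.145925  0.17    ]
handle ends (array([ 0.53081475, -0.14665624,  0.15927147]), np.float64(0.0002740558729366349))
```

Call:
jog_arm:
  rows:
    - {"turn": 0.183}
    - {"turn": 0.183}
    - {"turn": 0.183}
    - {"turn": 0.183}
    - {"turn": 0.183}
    - {"turn": 0.183}
    - {"turn": 0.183}
    - {"slide": [0,0.05,0]}
    - {"slide": [0,0.05,0]}
    - {"slide": [0,0.05,0]}
    - {"slide": [0,0.05,0]}

```text
schema error: expected keys slide, turn, hand
```

```bash
cat >> h.py <<'E'
def pose():
    o=r.get_obs();R=cv2.Rodrigues(np.array(o['eef_rot']))[0]
    print('t',round(o['time'],2),'p',np.round(o['tcp_pos'],4),'xang',round(float(np.degrees(np.arctan2(R[1,0],R[0,0]))),2),'z',R[:,2].round(3),'F',np.round(o['wrist_force'],2),'gap',round(o['finger_gap'],4))
    return np.array(o['tcp_pos']),R,o
def go(g):
    p,R,o=pose();print('slide needed',(R.T@(np.array(g)-p)).round(4))
E
python3 -c "
from h import *
go((.53,-.146,.25))"
```

```text
t 0.15 p [0.214  0.6397 0.2495] xang 161.51 z [-0.    -0.001 -1.   ] F [-0.32  0.24 -0.63] gap 0.0857
slide needed [-5.489e-01 -6.449e-01  5.000e-04]
```

Call:
jog_arm:
  rows:
    - {"slide": [0,0,0],"turn": 0.183,"hand": 0.085}
    - {"slide": [0,0,0],"turn": 0.183,"hand": 0.085}
    - {"slide": [0,0,0],"turn": 0.183,"hand": 0.085}
    - {"slide": [0,0,0],"turn": 0.183,"hand": 0.085}
    - {"slide": [0,0,0],"turn": 0.183,"hand": 0.085}
    - {"slide": [0,0,0],"turn": 0.183,"hand": 0.085}
    - {"slide": [0,0,0],"turn": 0.183,"hand": 0.085}
    - {"slide": [0,0.05,0],"turn": 0,"hand": 0.085}
    - {"slide": [0,0.05,0],"turn": 0,"hand": 0.085}
    - {"slide": [0,0.05,0],"turn": 0,"hand": 0.085}
    - {"slide": [0,0.05,0],"turn": 0,"hand": 0.085}
    - {"slide": [-0.03,0.05,0],"turn": 0,"hand": 0.085}

```text
time: 1.65
tcp_pos: [0.463, 0.6034, 0.2489]
eef_rot: [-2.253, -2.188, 0.001]
wrist_force: [-0.1, 0.3, -0.1]
finger_gap: 0.0846
```

```bash
python3 -c "
from h import *
go((.53,-.146,.25))"
```

```text
t 1.65 p [0.463  0.6034 0.2489] xang 88.3 z [-0.001  0.    -1.   ] F [-0.06  0.26 -0.14] gap 0.0846
slide needed [-0.7471  0.0892 -0.0014]
```

Call:
jog_arm:
  rows:
    - {"slide": [-0.04,0.01,0],"turn": 0,"hand": 0.085}
    - {"slide": [-0.05,0.01,0],"turn": 0,"hand": 0.085}
    - {"slide": [-0.05,0.01,0],"turn": 0,"hand": 0.085}
    - {"slide": [-0.05,0.01,0],"turn": 0,"hand": 0.085}
    - {"slide": [-0.05,0.01,0],"turn": 0,"hand": 0.085}
    - {"slide": [-0.05,0.01,0],"turn": 0,"hand": 0.085}
    - {"slide": [-0.05,0.01,0],"turn": 0,"hand": 0.085}
    - {"slide": [-0.05,0.01,0],"turn": 0,"hand": 0.085}
    - {"slide": [-0.05,0,0],"turn": 0,"hand": 0.085}
    - {"slide": [-0.03,0,0],"turn": 0,"hand": 0.085}
    - {"slide": [0,0,0],"turn": 0,"hand": 0.085}

```text
time: 3.02
tcp_pos: [0.5274, 0.1265, 0.2504]
eef_rot: [2.263, 2.178, -0.001]
wrist_force: [0.3, 0.8, 0.2]
finger_gap: 0.0848
```

```bash
python3 -c "
from h import *
go((.53,-.146,.25)); grab('wrist','w1')"
```

```text
t 3.02 p [0.5274 0.1265 0.2504] xang 87.8 z [-0. -0. -1.] F [0.26 0.81 0.18] gap 0.0848
slide needed [-0.2722  0.0131  0.0005]
```

View pics/w1.png

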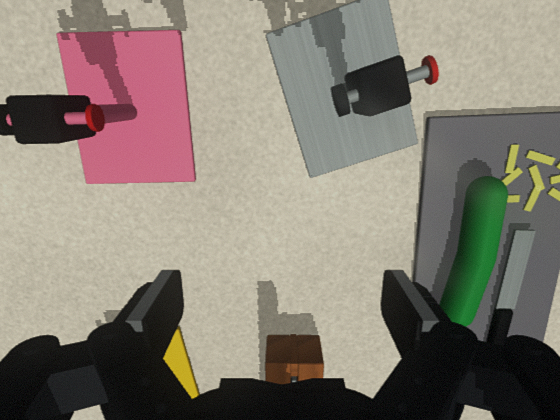

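Call:
jog_arm:
  rows:
    - {"slide": [0.04,0.03,0],"turn": 0,"hand": 0.085}
    - {"slide": [0.05,0.04,0],"turn": 0,"hand": 0.085}
    - {"slide": [0,0,0],"turn": 0,"hand": 0.085}

```text
time: 3.45
tcp_pos: [0.5999, 0.2236, 0.2484]
eef_rot: [-2.246, -2.194, -0.001]
wrist_force: [-0.5, -0.5, -0.4]
finger_gap: 0.0852
```

```bash
python3 -c "
from h import *
go((.53,-.146,.25)); grab('wrist','w2')
for n,(a,b,c,d) in dict(w1=(0,190,250,450),w2=(60,260,150,350)).items():
  pass
"
```

```text
t 3.45 p [0.5999 0.2236 0.2484] xang 88.65 z [-0.001  0.002 -1.   ] F [-0.45 -0.49 -0.41] gap 0.0852
slide needed [-0.3711 -0.0611 -0.0021]
```

View pics/w2.png

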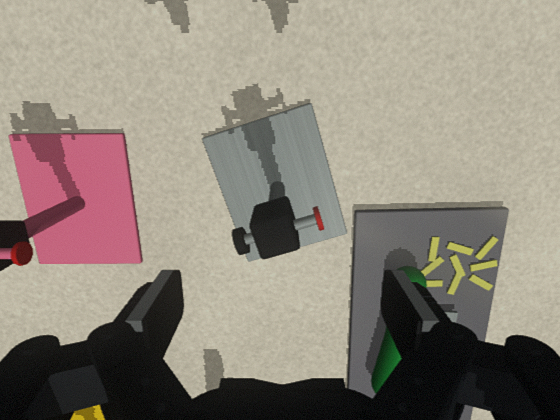

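```bash
python3 - <<'E'
from h import *
a=cv2.imread('pics/w1.png');b=cv2.imread('pics/w2.png')
cv2.imwrite('pics/d1.png',cv2.resize(a[40:130,320:450],None,fx=6,fy=6,interpolation=cv2.INTER_CUBIC))
cv2.imwrite('pics/d2.png',cv2.resize(b[180:270,220:350],None,fx=6,fy=6,interpolation=cv2.INTER_CUBIC))
E
```

```text
(no output)
```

View pics/d1.png

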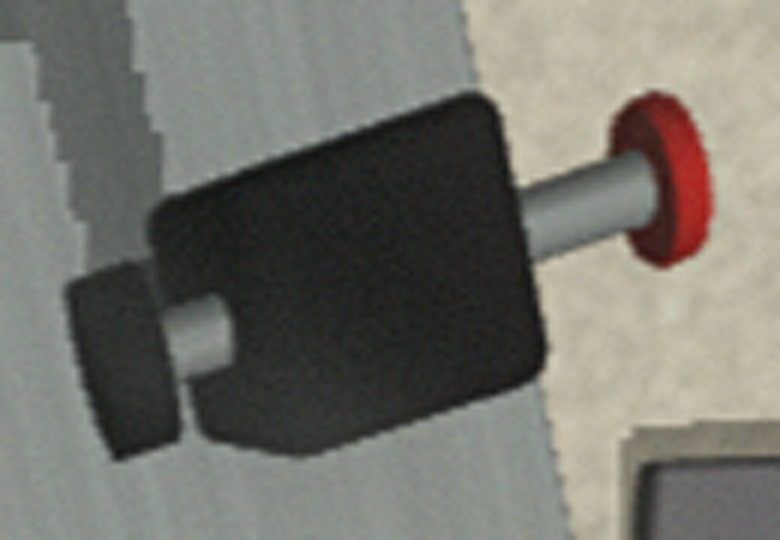

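View pics/d2.png

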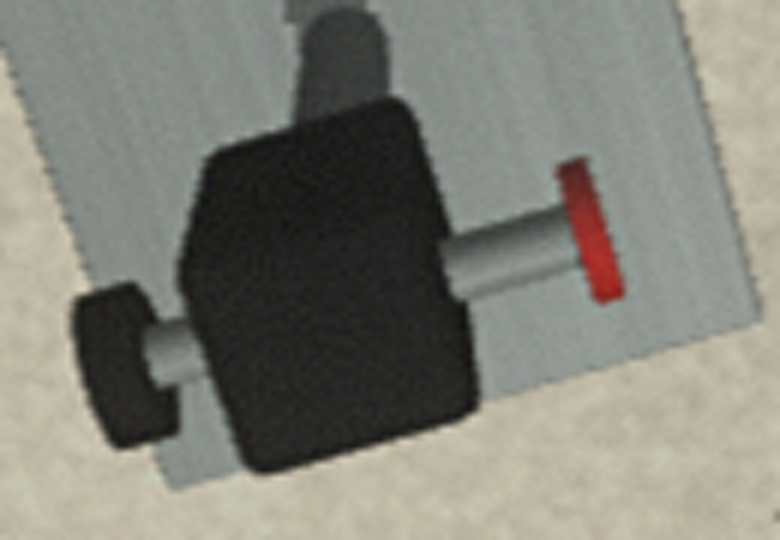

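```bash
cat >> h.py <<'E'
d1=lambda u,v:(320+(u+.5)/6-.5,40+(v+.5)/6-.5)
d2=lambda u,v:(220+(u+.5)/6-.5,180+(v+.5)/6-.5)
E
python3 - <<'E'
from h import *
c1=lambda u,v:(150+(u+.5)/6-.5,155+(v+.5)/6-.5)
c3=lambda u,v:(330+(u+.5)/6-.5,165+(v+.5)/6-.5)
print(tri([('w1',d1(661,180)),('w2',d2(592,230))]))
print(tri([('w1',d1(661,180)),('w2',d2(592,230)),('top0',c1(158,122)),('scene0',c3(352,152))]))
# peg at z: line direction. peg centreline points
for fn,f,A,B in (('w1',d1,(532,224),(645,187)),('w2',d2,(452,270),(575,237))):
  for z in (.133,.138): 
    a=onz(fn,f(*A),z);b=onz(fn,f(*B),z);d=b-a
    print(fn,z,a.round(4),b.round(4),np.linalg.norm(d),np.degrees(np.arctan2(d[1],d[0])))
# stand base corners w2 at z=.008 
w2=[(203,137),(311,103),(346,233),(248,261)]
print([onz('w2',p,.008).round(4) for p in w2])
E
```

```text
(array([0.62599321, 0.21716951, 0.13482273]), np.float64(8.995536047051722e-06))
(array([0.62601828, 0.21822588, 0.13545783]), np.float64(0.0010914313815011123))
w1 0.133 [0.6131 0.2133 0.133 ] [0.6251 0.2166 0.133 ] 0.012381882611674803 15.394858668977202
w1 0.138 [0.6114 0.2131 0.138 ] [0.6231 0.2163 0.138 ] 0.012123821139370727 15.394858668977168
w2 0.133 [0.609  0.2117 0.133 ] [0.6241 0.2157 0.133 ] 0.015568961613207272 14.651396746384759
w2 0.138 [0.6089 0.2136 0.138 ] [0.6236 0.2175 0.138 ] 0.015242030857075373 14.651396746384888
[array([0.5186, 0.2645, 0.008 ]), array([0.6307, 0.2957, 0.008 ]), array([0.6704, 0.1539, 0.008 ]), array([0.5577, 0.1216, 0.008 ])]
```

Call:
jog_arm:
  rows:
    - {"slide": [-0.04,0,0],"turn": 0,"hand": 0.085}
    - {"slide": [-0.05,-0.01,0],"turn": 0,"hand": 0.085}
    - {"slide": [-0.05,-0.01,0],"turn": 0,"hand": 0.085}
    - {"slide": [-0.05,-0.01,0],"turn": 0,"hand": 0.085}
    - {"slide": [-0.05,-0.01,0],"turn": 0,"hand": 0.085}
    - {"slide": [-0.05,-0.01,0],"turn": 0,"hand": 0.085}
    - {"slide": [-0.05,-0.01,0],"turn": 0,"hand": 0.085}
    - {"slide": [-0.05,0,0],"turn": 0,"hand": 0.085}
    - {"slide": [-0.05,0,0],"turn": 0,"hand": 0.085}
    - {"slide": [-0.03,0,0],"turn": 0,"hand": 0.085}
    - {"slide": [0,0,0],"turn": 0,"hand": 0.085}

```text
time: 4.88
tcp_pos: [0.5223, -0.2544, 0.2504]
eef_rot: [2.263, 2.178, -0.001]
wrist_force: [0.8, -0.3, 0.2]
finger_gap: 0.0845
```

```bash
python3 -c "
from h import *
go((.53,-.146,.25)); grab('wrist','w3')"
```

```text
t 4.88 p [ 0.5223 -0.2544  0.2504] xang 87.81 z [-0.    -0.001 -1.   ] F [ 0.78 -0.3   0.22] gap 0.0845
slide needed [0.1086 0.0036 0.0003]
```

Call:
jog_arm:
  rows:
    - {"slide": [0.04,0,0],"turn": 0,"hand": 0.085}
    - {"slide": [0.02,0,0],"turn": 0,"hand": 0.085}
    - {"slide": [0,0,0],"turn": 0,"hand": 0.085}

```text
time: 5.3
tcp_pos: [0.5262, -0.188, 0.2501]
eef_rot: [-2.25, -2.19, -0.002]
wrist_force: [-0.3, -0.3, -0.0]
finger_gap: 0.085
```

```bash
python3 -c "
from h import *
go((.53,-.146,.25)); grab('wrist','w4')
a=cv2.imread('pics/w3.png');b=cv2.imread('pics/w4.png')
cv2.imwrite('pics/e.png',np.hstack([a[:,160:460],b[:,160:460]]))"
```

```text
t 5.3 p [ 0.5262 -0.188   0.2501] xang 88.47 z [-0.     0.002 -1.   ] F [-0.29 -0.25 -0.05] gap 0.085
slide needed [0.0421 0.0026 0.0002]
```

View pics/e.png

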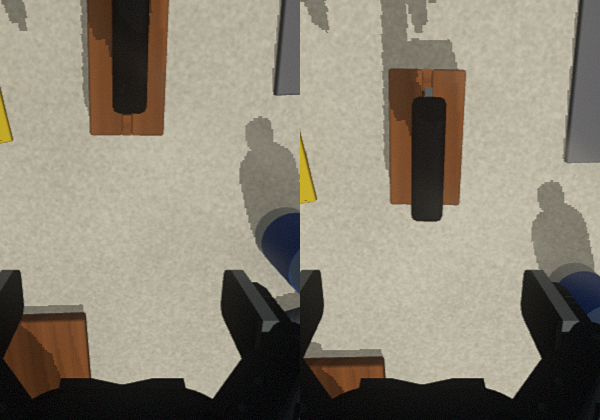

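```bash
python3 - <<'E'
from h import *
print(tri([('w3',(290,114)),('w4',(286.5,221))]))
a=cv2.imread('pics/w4.png')
cv2.imwrite('pics/e4.png',cv2.resize(a[60:230,235:345],None,fx=4.5,fy=3.5,interpolation=cv2.INTER_CUBIC))
for z in (.165,.17): print([onz('w4',p,z).round(4) for p in [(274,97),(305,97),(302,219),(271,219)]])
print([onz('w4',p,.052).round(4) for p in [(249,70),(325.5,70),(319.5,205),(250,203.5)]])
E
```

```text
(array([ 0.52940852, -0.18666413,  0.16332537]), np.float64(0.00021138637392559279))
[array([ 0.5238, -0.1103,  0.165 ]), array([ 0.5416, -0.1108,  0.165 ]), array([ 0.5391, -0.185 ,  0.165 ]), array([ 0.5193, -0.1844,  0.165 ])]
[array([ 0.5239, -0.1103,  0.17  ]), array([ 0.5412, -0.1108,  0.17  ]), array([ 0.5389, -0.1832,  0.17  ]), array([ 0.5195, -0.1827,  0.17  ])]
[array([ 0.5003, -0.0866,  0.052 ]), array([ 0.5666, -0.0884,  0.052 ]), array([ 0.5621, -0.2108,  0.052 ]), array([ 0.4945, -0.2075,  0.052 ])]
```

View pics/e4.png

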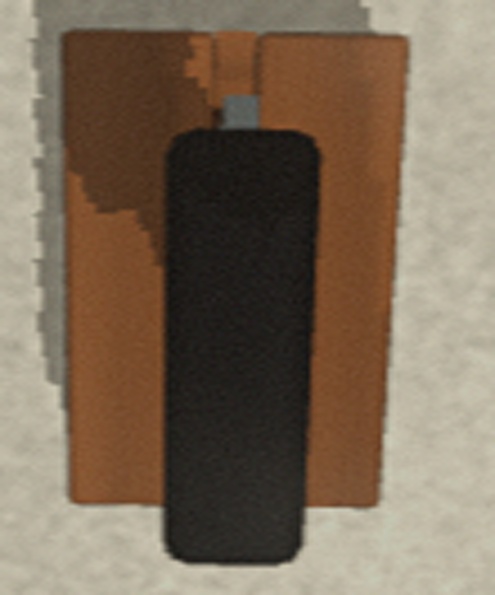

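Call:
jog_arm:
  rows:
    - {"slide": [0.041,0.004,0],"turn": 0.006,"hand": 0.085}
    - {"slide": [0,0,0],"turn": 0,"hand": 0.085}
    - {"slide": [0,0,0.025],"turn": 0,"hand": 0.085}
    - {"slide": [0,0,0.03],"turn": 0,"hand": 0.085}
    - {"slide": [0,0,0.02],"turn": 0,"hand": 0.085}
    - {"slide": [0,0,0],"turn": 0,"hand": 0.085}
    - {"slide": [0,0,0],"turn": 0,"hand": 0.085}

```text
time: 6.22
tcp_pos: [0.5316, -0.152, 0.1761]
eef_rot: [2.264, 2.175, 0.001]
wrist_force: [-0.1, -0.4, -0.4]
finger_gap: 0.0849
```

```bash
python3 -c "
from h import *
go((.531,-.147,.158))"
```

```text
t 6.22 p [ 0.5316 -0.152   0.1761] xang 87.7 z [ 0.001 -0.001 -1.   ] F [-0.15 -0.44 -0.42] gap 0.0849
slide needed [ 0.005  -0.0009  0.0181]
```

Call:
jog_arm:
  newtons: 40
  rows:
    - {"slide": [0.005,0,0.01],"turn": 0,"hand": 0.085}
    - {"slide": [0,0,0.008],"turn": 0,"hand": 0.085}
    - {"slide": [0,0,0],"turn": 0,"hand": 0.04}
    - {"slide": [0,0,0],"turn": 0,"hand": 0.026}
    - {"slide": [0,0,0],"turn": 0,"hand": 0.026}
    - {"slide": [0,0,0],"turn": 0,"hand": 0.01}
    - {"slide": [0,0,0],"turn": 0,"hand": 0.01}
    - {"slide": [0,0,0],"turn": 0,"hand": 0.01}
    - {"slide": [0,0,0],"turn": 0,"hand": 0.01}

```text
time: 7.35
tcp_pos: [0.5316, -0.146, 0.1576]
eef_rot: [2.264, 2.177, 0.001]
wrist_force: [0.2, -0.3, 4.2]
finger_gap: 0.0197
```

```bash
python3 -c "
from h import *
go((.531,-.147,.158)); print(r.get_obs()['wrist_torque'])"
```

```text
t 7.35 p [ 0.5316 -0.146   0.1576] xang 87.77 z [ 0.001  0.    -1.   ] F [ 0.22 -0.28  4.24] gap 0.0197
slide needed [-0.001  -0.0005 -0.0004]
[-0.01897232  0.23299582  0.02071965]
```

Call:
jog_arm:
  newtons: 60
  rows:
    - {"slide": [0,0,0],"turn": 0,"hand": 0.01}
    - {"slide": [0,0,-0.005],"turn": 0,"hand": 0.01}
    - {"slide": [0,0,-0.01],"turn": 0,"hand": 0.01}
    - {"slide": [0,0,-0.015],"turn": 0,"hand": 0.01}
    - {"slide": [0,0,-0.015],"turn": 0,"hand": 0.01}
    - {"slide": [0,0,-0.015],"turn": 0,"hand": 0.01}
    - {"slide": [0,0,0],"turn": 0,"hand": 0.01}
    - {"slide": [0,0,0],"turn": 0,"hand": 0.01}

```text
time: 8.35
tcp_pos: [0.5311, -0.1457, 0.217]
eef_rot: [-2.264, -2.177, 0.0]
wrist_force: [0.4, -0.4, -2.5]
finger_gap: 0.0194
```

```bash
python3 -c "
from h import *
go((.531,-.147,.213)); grab('wrist','w5');grab('scene','s5'); print(r.get_obs()['wrist_torque'])
s=cv2.imread('pics/s5.png');cv2.imwrite('pics/s5c.png',cv2.resize(s[130:270,180:320],None,fx=4,fy=4,interpolation=cv2.INTER_CUBIC))"
```

```text
t 8.35 p [ 0.5311 -0.1457  0.217 ] xang 87.78 z [-0.001  0.    -1.   ] F [ 0.42 -0.4  -2.46] gap 0.0194
slide needed [-0.0013 -0.      0.004 ]
[ 0.00278792 -0.03964493  0.02185968]
```

View pics/w5.png

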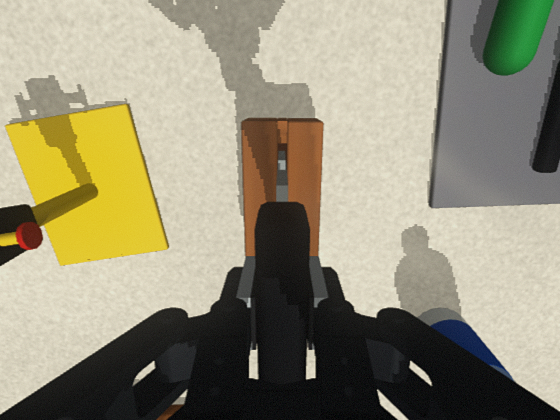

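View pics/s5c.png

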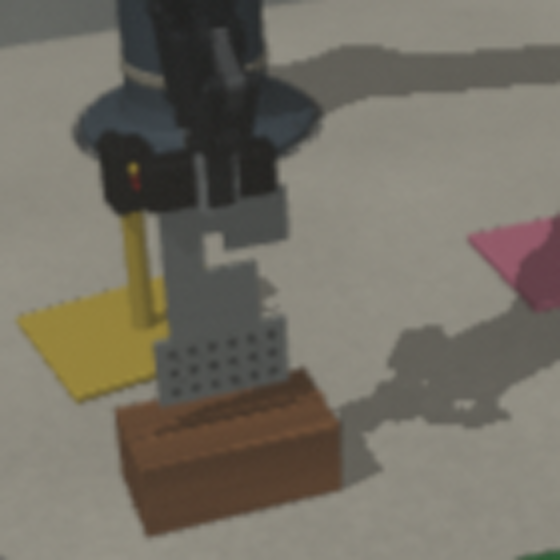

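```bash
cat >> h.py <<'E'
YAW=np.radians(15.8)
SX=np.array([np.cos(YAW),np.sin(YAW)]);SY=np.array([-np.sin(YAW),np.cos(YAW)])
PEG=np.array([.6165,.2151])
def tgt(pegy,dx=0,off=0.):  # TCP xy so that peg is at grater y=pegy
    return PEG+SX*dx-SY*(pegy-off)
E
python3 - <<'E'
from h import *
for z in(.2295,.2315):print(onz('w5',(258,203),z),onz('w5',(308,203),z))
for py in (70,34,0): print(py,tgt(py/1000))
go(list(tgt(.07))+[.213])
E
```

```text
[ 0.52486356 -0.10208514  0.2295    ] [ 0.54154591 -0.10273357  0.2295    ]
[ 0.5250341  -0.10148852  0.2315    ] [ 0.54141344 -0.10212516  0.2315    ]
70 [0.63555962 0.14774474]
34 [0.62575753 0.18238459]
0 [0.6165 0.2151]
t 8.45 p [ 0.5309 -0.1457  0.2167] xang 87.77 z [-0.001  0.    -1.   ] F [ 0.43  1.2  -2.82] gap 0.0193
slide needed [0.2973 0.0931 0.0036]
```

Call:
jog_arm:
  rows:
    - {"slide": [0.03,0.01,0],"turn": 0,"hand": 0.01}
    - {"slide": [0.045,0.014,0],"turn": 0,"hand": 0.01}
    - {"slide": [0.045,0.014,0],"turn": 0,"hand": 0.01}
    - {"slide": [0.045,0.014,0],"turn": 0,"hand": 0.01}
    - {"slide": [0.045,0.014,0],"turn": 0,"hand": 0.01}
    - {"slide": [0.045,0.014,0],"turn": 0,"hand": 0.01}
    - {"slide": [0.03,0.013,0],"turn": 0,"hand": 0.01}
    - {"slide": [0,0,0],"turn": -0.157,"hand": 0.01}
    - {"slide": [0,0,0],"turn": -0.157,"hand": 0.01}
    - {"slide": [0,0,0],"turn": 0,"hand": 0.01}
    - {"slide": [0,0,0],"turn": 0,"hand": 0.01}

```text
time: 9.82
tcp_pos: [0.6353, 0.135, 0.2168]
eef_rot: [-1.899, -2.502, 0.001]
wrist_force: [0.5, 0.3, -2.2]
finger_gap: 0.0194
```

```bash
python3 -c "
from h import *
go(list(tgt(.034))+[.213]); grab('wrist','w6');grab('scene','s6')
s=cv2.imread('pics/s6.png');cv2.imwrite('pics/s6c.png',cv2.resize(s[120:260,280:420],None,fx=4,fy=4,interpolation=cv2.INTER_CUBIC))"
```

```text
t 9.82 p [0.6353 0.135  0.2168] xang 105.61 z [-0.001 -0.    -1.   ] F [ 0.46  0.32 -2.22] gap 0.0194
slide needed [0.0482 0.0036 0.0038]
```

View pics/w6.png

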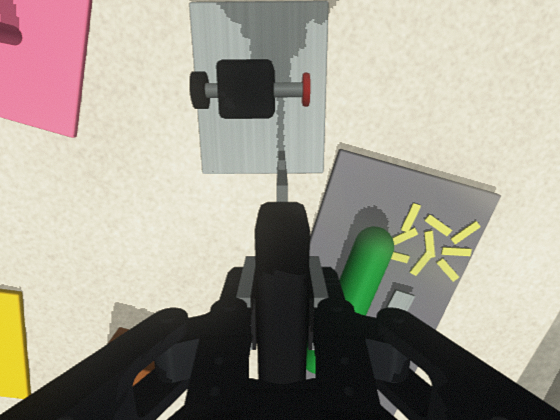

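View pics/s6c.png

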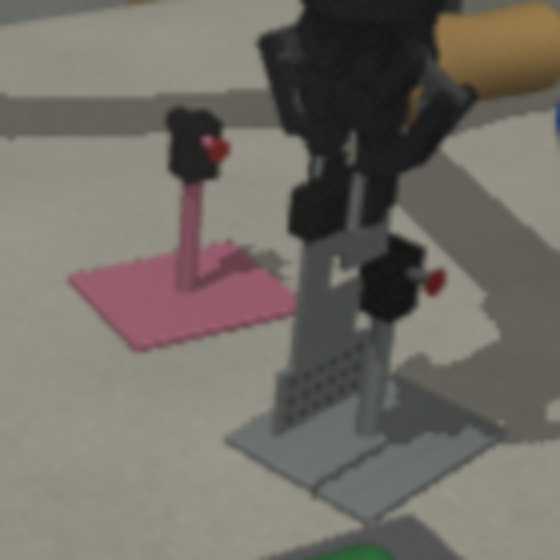

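```bash
python3 - <<'E'
from h import *
p,R,o=pose()
T=lambda q:(R.T@(q-p)).round(4)
for n,uv,z in (('clamp face',(274.5,92),.135),('head in',(302.5,91),.135),('peg up',(289,83.5),.135),('peg dn',(289,96),.135),('blade tip',(281,154),.113),('jaw end',(281.5,172),.18),('jaw top',(281.5,190),.199),('handleL',(257,215),.2),('handleR',(307,215),.2)):
    print(n,T(onz('w6',uv,z)))
a=cv2.imread('pics/w6.png');cv2.imwrite('pics/w6c.png',cv2.resize(a[50:210,190:330],None,fx=4,fy=3.7,interpolation=cv2.INTER_CUBIC))
E
```

```text
t 9.93 p [0.6354 0.1351 0.2171] xang 105.67 z [-0. -0. -1.] F [ 0.22  0.48 -2.98] gap 0.0195
clamp face [ 0.0801 -0.0044  0.0821]
head in [0.0806 0.0114 0.0821]
peg up [0.0846 0.0037 0.0821]
peg dn [0.0779 0.0038 0.0821]
blade tip [ 0.0418 -0.0009  0.1041]
jaw end [ 0.0436 -0.0004  0.0371]
jaw top [ 0.0399 -0.0004  0.0181]
handleL [ 0.0291 -0.0109  0.0171]
handleR [0.0291 0.0105 0.0171]
```

View pics/w6c.png

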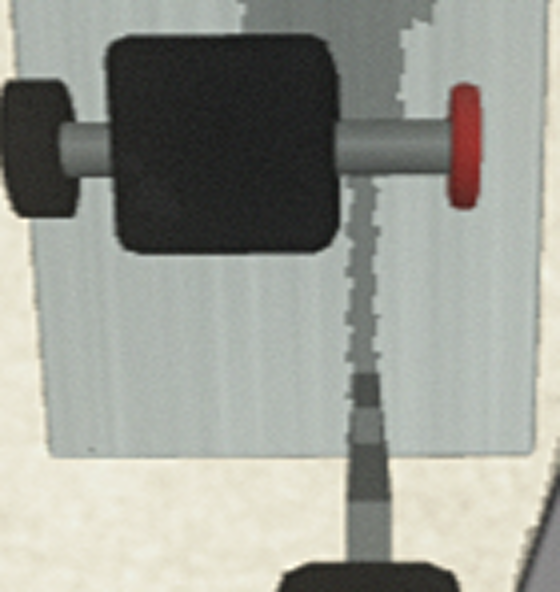

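Call:
jog_arm:
  rows:
    - {"slide": [0,0.004,0],"turn": 0,"hand": 0.01}
    - {"slide": [0.01,0,0],"turn": 0,"hand": 0.01}
    - {"slide": [0.02,0,0],"turn": 0,"hand": 0.01}
    - {"slide": [0.017,0,0],"turn": 0,"hand": 0.01}
    - {"slide": [0,0,0],"turn": 0,"hand": 0.01}
    - {"slide": [0,0,0.01],"turn": 0,"hand": 0.01}
    - {"slide": [0,0,0.008],"turn": 0,"hand": 0.01}
    - {"slide": [0,0,0],"turn": 0,"hand": 0.01}
    - {"slide": [0,0,0],"turn": 0,"hand": 0.01}

```text
time: 11.05
tcp_pos: [0.6268, 0.1811, 0.1992]
eef_rot: [1.897, 2.504, 0.0]
wrist_force: [-0.5, 0.5, -1.4]
finger_gap: 0.0192
```

```bash
python3 -c "
from h import *
go(list(tgt(.034))+[.1906]); grab('wrist','w7');grab('scene','s7')
s=cv2.imread('pics/s7.png');s=cv2.resize(s[120:260,320:460],None,fx=4,fy=4,interpolation=cv2.INTER_CUBIC)
a=cv2.imread('pics/w7.png')[100:240,210:350]; a=cv2.resize(a,None,fx=4,fy=4,interpolation=cv2.INTER_CUBIC)
cv2.imwrite('pics/s7c.png',cv2.resize(np.hstack([s,a]),(800,400)))"
```

```text
t 11.05 p [0.6268 0.1811 0.1992] xang 105.72 z [ 0. -0. -1.] F [-0.52  0.53 -1.41] gap 0.0192
slide needed [ 0.0015 -0.0006  0.0086]
```

View pics/s7c.png

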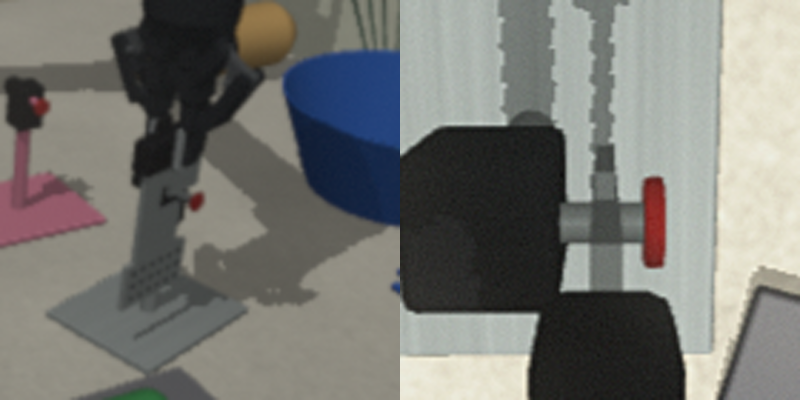

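Call:
jog_arm:
  rows:
    - {"slide": [0,0,0.002],"turn": 0,"hand": 0.01}
    - {"slide": [0,0,0.002],"turn": 0,"hand": 0.01}
    - {"slide": [0,0,0.001],"turn": 0,"hand": 0.01}
    - {"slide": [0,0,0],"turn": 0,"hand": 0.01}

```text
time: 11.65
tcp_pos: [0.6264, 0.1816, 0.1942]
eef_rot: [-1.896, -2.505, 0.0]
wrist_force: [-0.2, 0.0, -2.6]
finger_gap: 0.0195
```

Call:
jog_arm:
  rows:
    - {"slide": [0,0,0.001],"turn": 0,"hand": 0.01}
    - {"slide": [0,0,0],"turn": 0,"hand": 0.01}

```text
time: 11.9
tcp_pos: [0.6265, 0.1815, 0.1932]
eef_rot: [-1.896, -2.505, 0.0]
wrist_force: [0.4, -0.3, -2.3]
finger_gap: 0.019
```

Call:
jog_arm:
  rows:
    - {"slide": [0,0,0.001],"turn": 0,"hand": 0.01}
    - {"slide": [0,0,0],"turn": 0,"hand": 0.01}

```text
time: 12.15
tcp_pos: [0.6264, 0.1815, 0.1922]
eef_rot: [-1.896, -2.505, 0.0]
wrist_force: [-1.3, 0.7, -2.7]
finger_gap: 0.019
```

Call:
jog_arm:
  rows:
    - {"slide": [0,0,0.0007],"turn": 0,"hand": 0.01}
    - {"slide": [0,0,0],"turn": 0,"hand": 0.01}

```text
time: 12.4
tcp_pos: [0.6265, 0.1816, 0.1915]
eef_rot: [-1.896, -2.505, -0.0]
wrist_force: [0.0, -0.5, -3.0]
finger_gap: 0.0192
```

Call:
jog_arm:
  rows:
    - {"slide": [0,0,0.0007],"turn": 0,"hand": 0.01}
    - {"slide": [0,0,0],"turn": 0,"hand": 0.01}

```text
time: 12.65
tcp_pos: [0.6266, 0.1816, 0.1912]
eef_rot: [1.896, 2.505, 0.001]
wrist_force: [-0.8, -0.0, -0.9]
finger_gap: 0.0192
```

Call:
jog_arm:
  rows:
    - {"slide": [0,0,0.0007],"turn": 0,"hand": 0.01}
    - {"slide": [0,0,0],"turn": 0,"hand": 0.01}

```text
time: 12.9
tcp_pos: [0.6267, 0.1815, 0.1909]
eef_rot: [1.896, 2.505, 0.001]
wrist_force: [-1.0, 0.7, 3.2]
finger_gap: 0.0194
```

Call:
jog_arm:
  rows:
    - {"slide": [0,0,-0.0027],"turn": 0,"hand": 0.01}
    - {"slide": [0,0,0],"turn": 0,"hand": 0.01}
    - {"slide": [0.004,0,0],"turn": 0,"hand": 0.01}
    - {"slide": [0.004,0,0],"turn": 0,"hand": 0.01}
    - {"slide": [0,0,0],"turn": 0,"hand": 0.01}
    - {"slide": [0,0,0],"turn": 0,"hand": 0.01}

```text
time: 13.65
tcp_pos: [0.6243, 0.1893, 0.1928]
eef_rot: [-1.896, -2.505, 0.0]
wrist_force: [0.0, 0.2, -3.0]
finger_gap: 0.0191
```

```bash
python3 -c "
from h import *
p,R,o=pose();print('rel',(R[:2,:2].T@(tgt(.0)-p[:2])).round(4),o['wrist_torque'].round(3))"
```

```text
t 13.65 p [0.6243 0.1893 0.1928] xang 105.76 z [-0. -0. -1.] F [ 0.03  0.25 -2.95] gap 0.0191
rel [ 0.027  -0.0005] [ 0.001  0.008 -0.001]
```

Call:
jog_arm:
  rows:
    - {"slide": [0.003,0,0],"turn": 0,"hand": 0.01}
    - {"slide": [0.003,0,0],"turn": 0,"hand": 0.01}
    - {"slide": [0,0,0],"turn": 0,"hand": 0.01}

```text
time: 14.02
tcp_pos: [0.6226, 0.1956, 0.1929]
eef_rot: [-1.895, -2.505, -0.0]
wrist_force: [0.8, 0.5, -3.4]
finger_gap: 0.0192
```

Call:
jog_arm:
  rows:
    - {"slide": [0.003,0,0],"turn": 0,"hand": 0.01}
    - {"slide": [0.003,0,0],"turn": 0,"hand": 0.01}
    - {"slide": [0.003,0,0],"turn": 0,"hand": 0.01}
    - {"slide": [0,0,0],"turn": 0,"hand": 0.01}

```text
time: 14.52
tcp_pos: [0.6201, 0.2042, 0.1928]
eef_rot: [-1.895, -2.505, -0.0]
wrist_force: [-0.4, -1.0, -2.2]
finger_gap: 0.0193
```

Call:
jog_arm:
  rows:
    - {"slide": [0.003,0,0],"turn": 0,"hand": 0.01}
    - {"slide": [0.003,0,0],"turn": 0,"hand": 0.01}
    - {"slide": [0.002,0,0],"turn": 0,"hand": 0.01}
    - {"slide": [0,0,0],"turn": 0,"hand": 0.01}

```text
time: 15.02
tcp_pos: [0.618, 0.2117, 0.1929]
eef_rot: [-1.895, -2.505, -0.0]
wrist_force: [0.1, 0.7, -1.8]
finger_gap: 0.0194
```

```bash
python3 -c "
from h import *
p,R,o=pose();print('rel',(R[:2,:2].T@(tgt(.0)-p[:2])).round(4),o['wrist_torque'].round(3))
grab('wrist','w8')"
```

```text
t 15.03 p [0.618  0.2117 0.1929] xang 105.78 z [-0.  0. -1.] F [ 0.12  0.68 -1.78] gap 0.0194
rel [ 0.0037 -0.0005] [-0.02  -0.061 -0.009]
```

View pics/w8.png

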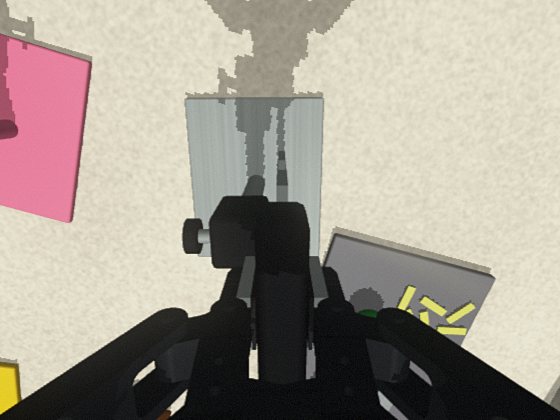

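Call:
jog_arm:
  rows:
    - {"slide": [0.002,0,0],"turn": 0,"hand": 0.01}
    - {"slide": [0.001,0,0],"turn": 0,"hand": 0.01}
    - {"slide": [0,0,0],"turn": 0,"hand": 0.01}

```text
time: 15.45
tcp_pos: [0.6173, 0.2144, 0.1929]
eef_rot: [-1.896, -2.505, -0.0]
wrist_force: [0.7, -1.6, -2.5]
finger_gap: 0.0191
```

Call:
jog_arm:
  rows:
    - {"slide": [0.001,0,0],"turn": 0,"hand": 0.01}
    - {"slide": [0,0,0],"turn": 0,"hand": 0.01}

```text
time: 15.7
tcp_pos: [0.617, 0.2153, 0.1929]
eef_rot: [-1.896, -2.505, -0.0]
wrist_force: [-0.9, -0.0, -1.4]
finger_gap: 0.0188
```

Call:
jog_arm:
  rows:
    - {"slide": [0.0007,0,0],"turn": 0,"hand": 0.01}
    - {"slide": [0,0,0],"turn": 0,"hand": 0.01}

```text
time: 15.95
tcp_pos: [0.6168, 0.216, 0.1929]
eef_rot: [-1.896, -2.505, -0.0]
wrist_force: [0.5, -0.8, -2.3]
finger_gap: 0.019
```

Call:
jog_arm:
  rows:
    - {"slide": [0.0007,0,0],"turn": 0,"hand": 0.01}
    - {"slide": [0,0,0],"turn": 0,"hand": 0.01}

```text
time: 16.2
tcp_pos: [0.6166, 0.2167, 0.1929]
eef_rot: [-1.896, -2.505, -0.0]
wrist_force: [0.6, -0.5, -2.9]
finger_gap: 0.0192
```

Call:
jog_arm:
  rows:
    - {"slide": [0.0007,0,0],"turn": 0,"hand": 0.01}
    - {"slide": [0,0,0],"turn": 0,"hand": 0.01}

```text
time: 16.45
tcp_pos: [0.6164, 0.2174, 0.1929]
eef_rot: [-1.896, -2.505, -0.0]
wrist_force: [-0.1, 0.4, -2.1]
finger_gap: 0.0195
```

Call:
jog_arm:
  rows:
    - {"slide": [0.0006,0,0],"turn": 0,"hand": 0.01}
    - {"slide": [0,0,0],"turn": 0,"hand": 0.01}

```text
time: 16.7
tcp_pos: [0.6163, 0.2179, 0.1929]
eef_rot: [-1.896, -2.505, 0.0]
wrist_force: [0.4, 0.5, -2.1]
finger_gap: 0.0192
```

Call:
jog_arm:
  rows:
    - {"slide": [0.0006,0,0],"turn": 0,"hand": 0.01}
    - {"slide": [0,0,0],"turn": 0,"hand": 0.01}

```text
time: 16.95
tcp_pos: [0.6161, 0.2185, 0.1929]
eef_rot: [-1.896, -2.505, -0.0]
wrist_force: [-0.7, 0.1, -2.1]
finger_gap: 0.0193
```

Call:
jog_arm:
  rows:
    - {"slide": [0.0006,0,0],"turn": 0,"hand": 0.01}
    - {"slide": [0,0,0],"turn": 0,"hand": 0.01}

```text
time: 17.2
tcp_pos: [0.616, 0.2187, 0.1929]
eef_rot: [1.896, 2.505, -0.0]
wrist_force: [0.0, -0.7, -2.1]
finger_gap: 0.0189
```

```bash
python3 -c "
from h import *
p,R,o=pose();print('rel',(R[:2,:2].T@(tgt(.0)-p[:2])).round(4),o['wrist_torque'].round(3))"
```

```text
t 17.2 p [0.616  0.2187 0.1929] xang 105.75 z [ 0. -0. -1.] F [ 0.02 -0.7  -2.06] gap 0.0189
rel [-0.0036 -0.0005] [-0.163 -0.007 -0.022]
```

Call:
jog_arm:
  rows:
    - {"slide": [0.0006,0,0],"turn": 0,"hand": 0.01}
    - {"slide": [0,0,0],"turn": 0,"hand": 0.01}

```text
time: 17.45
tcp_pos: [0.616, 0.2189, 0.1929]
eef_rot: [1.896, 2.504, -0.001]
wrist_force: [1.6, -2.6, -2.5]
finger_gap: 0.0193
```

```bash
python3 -c "
from h import *
p,R,o=pose();print('rel',(R[:2,:2].T@(tgt(.0)-p[:2])).round(4),o['wrist_torque'].round(3))"
```

```text
t 17.45 p [0.616  0.2189 0.1929] xang 105.73 z [ 0.    -0.001 -1.   ] F [ 1.63 -2.56 -2.54] gap 0.0193
rel [-0.0038 -0.0006] [-0.566 -0.155  0.009]
```

Call:
jog_arm:
  rows:
    - {"slide": [-0.003,0,0],"turn": 0,"hand": 0.01}
    - {"slide": [0,0,0],"turn": 0,"hand": 0.01}
    - {"slide": [0,0,0.002],"turn": 0,"hand": 0.01}
    - {"slide": [0,0,0.001],"turn": 0,"hand": 0.01}
    - {"slide": [0,0,0],"turn": 0,"hand": 0.01}
    - {"slide": [0,0,0],"turn": 0,"hand": 0.01}

```text
time: 18.2
tcp_pos: [0.6166, 0.2168, 0.1899]
eef_rot: [-1.896, -2.505, -0.0]
wrist_force: [0.6, 0.3, -2.2]
finger_gap: 0.0194
```

```bash
python3 -c "
from h import *
p,R,o=pose();print('rel',(R[:2,:2].T@(tgt(.0)-p[:2])).round(4),o['wrist_torque'].round(3))"
```

```text
t 18.2 p [0.6166 0.2168 0.1899] xang 105.76 z [ 0.  0. -1.] F [ 0.57  0.28 -2.19] gap 0.0194
rel [-0.0016 -0.0006] [0.044 0.016 0.035]
```

Past the jaw-contact height with no force: the peg is in the notch.

Call:
jog_arm:
  rows:
    - {"slide": [0,0,0.002],"turn": 0,"hand": 0.01}
    - {"slide": [0,0,0.002],"turn": 0,"hand": 0.01}
    - {"slide": [0,0,0.001],"turn": 0,"hand": 0.01}
    - {"slide": [0,0,0],"turn": 0,"hand": 0.01}

```text
time: 18.7
tcp_pos: [0.6165, 0.2167, 0.1847]
eef_rot: [-1.896, -2.505, 0.0]
wrist_force: [-1.0, 0.4, -3.0]
finger_gap: 0.0193
```

Call:
jog_arm:
  rows:
    - {"slide": [0,0,0.002],"turn": 0,"hand": 0.01}
    - {"slide": [0,0,0.001],"turn": 0,"hand": 0.01}
    - {"slide": [0,0,0.001],"turn": 0,"hand": 0.01}
    - {"slide": [0,0,0],"turn": 0,"hand": 0.01}

```text
time: 19.2
tcp_pos: [0.6166, 0.2167, 0.1808]
eef_rot: [-1.896, -2.505, 0.0]
wrist_force: [-0.9, 0.6, -2.7]
finger_gap: 0.0191
```

Call:
jog_arm:
  rows:
    - {"slide": [0,0,0.001],"turn": 0,"hand": 0.01}
    - {"slide": [0,0,0],"turn": 0,"hand": 0.01}

```text
time: 19.45
tcp_pos: [0.6165, 0.2167, 0.1798]
eef_rot: [-1.896, -2.505, 0.0]
wrist_force: [-0.0, -0.2, -1.3]
finger_gap: 0.0191
```

Call:
jog_arm:
  rows:
    - {"slide": [0,0,0.0007],"turn": 0,"hand": 0.01}
    - {"slide": [0,0,0],"turn": 0,"hand": 0.01}

```text
time: 19.7
tcp_pos: [0.6166, 0.2167, 0.1791]
eef_rot: [-1.896, -2.505, 0.0]
wrist_force: [0.5, 0.9, -2.4]
finger_gap: 0.0194
```

Call:
jog_arm:
  rows:
    - {"slide": [0,0,0.0006],"turn": 0,"hand": 0.01}
    - {"slide": [0,0,0],"turn": 0,"hand": 0.01}

```text
time: 19.95
tcp_pos: [0.6166, 0.2167, 0.1785]
eef_rot: [-1.896, -2.505, 0.0]
wrist_force: [0.3, -0.3, -3.1]
finger_gap: 0.0191
```

Call:
jog_arm:
  rows:
    - {"slide": [0,0,0.0006],"turn": 0,"hand": 0.01}
    - {"slide": [0,0,0],"turn": 0,"hand": 0.01}

```text
time: 20.2
tcp_pos: [0.6167, 0.2167, 0.1782]
eef_rot: [1.896, 2.505, 0.0]
wrist_force: [-0.2, -0.4, 0.4]
finger_gap: 0.0192
```

Call:
jog_arm:
  rows:
    - {"slide": [0,0,0.0006],"turn": 0,"hand": 0.01}
    - {"slide": [0,0,0],"turn": 0,"hand": 0.01}

```text
time: 20.45
tcp_pos: [0.6168, 0.2167, 0.178]
eef_rot: [1.896, 2.505, 0.001]
wrist_force: [-0.6, -0.1, 3.0]
finger_gap: 0.0195
```

Call:
jog_arm:
  newtons: 20
  rows:
    - {"slide": [0,0,-0.0006],"turn": 0,"hand": 0.015}
    - {"slide": [0,0,0],"turn": 0,"hand": 0.015}
    - {"slide": [0,0,0],"turn": 0,"hand": 0.021}
    - {"slide": [0,0,0],"turn": 0,"hand": 0.024}
    - {"slide": [0,0,0],"turn": 0,"hand": 0.03}
    - {"slide": [0,0,0],"turn": 0,"hand": 0.04}
    - {"slide": [0,0,0],"turn": 0,"hand": 0.05}
    - {"slide": [0,0,0],"turn": 0,"hand": 0.05}

```text
time: 21.45
tcp_pos: [0.6166, 0.2167, 0.178]
eef_rot: [-1.896, -2.505, -0.0]
wrist_force: [-0.7, 1.2, 0.2]
finger_gap: 0.05
```

```bash
python3 -c "
from h import *
pose(); grab('wrist','w9');grab('scene','s9')
s=cv2.imread('pics/s9.png');s=cv2.resize(s[120:260,310:450],None,fx=4,fy=4,interpolation=cv2.INTER_CUBIC)
a=cv2.imread('pics/w9.png'); a=cv2.resize(a,None,fx=4/3,fy=4/3)
cv2.imwrite('pics/s9c.png',cv2.resize(np.hstack([s,a]),(800,350)))"
```

```text
t 21.45 p [0.6166 0.2167 0.178 ] xang 105.75 z [ 0.  0. -1.] F [-0.68  1.2   0.23] gap 0.05
```

View pics/s9c.png

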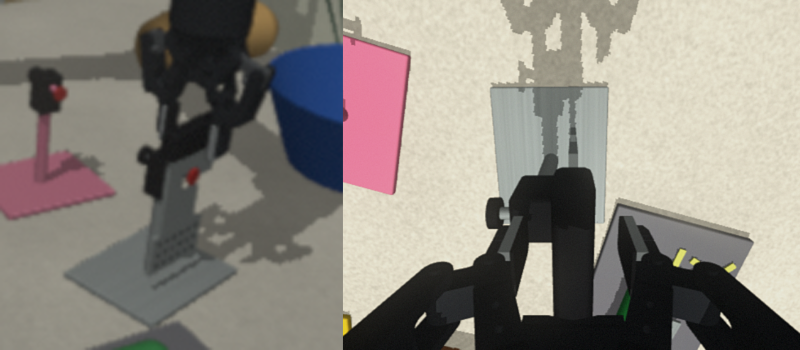

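Call:
jog_arm:
  rows:
    - {"slide": [0,0,-0.01],"turn": 0,"hand": 0.06}
    - {"slide": [0,0,-0.02],"turn": 0,"hand": 0.06}
    - {"slide": [0,0,-0.03],"turn": 0,"hand": 0.06}
    - {"slide": [0,0,-0.03],"turn": 0,"hand": 0.06}
    - {"slide": [-0.04,0,-0.01],"turn": 0,"hand": 0.06}
    - {"slide": [-0.05,0,0],"turn": 0,"hand": 0.06}
    - {"slide": [-0.05,0,0],"turn": 0,"hand": 0.06}
    - {"slide": [0,0,0],"turn": 0,"hand": 0.06}
    - {"slide": [0,0,0],"turn": 0,"hand": 0.06}

```text
time: 22.68
tcp_pos: [0.6547, 0.0825, 0.2785]
eef_rot: [-1.896, -2.505, -0.002]
wrist_force: [0.1, 1.3, -0.5]
finger_gap: 0.06
```

```bash
python3 -c "
from h import *
pose(); grab('wrist','w10');grab('scene','s10')
s=cv2.imread('pics/s10.png');s=cv2.resize(s[140:260,310:430],None,fx=4.5,fy=4.5,interpolation=cv2.INTER_CUBIC)
a=cv2.imread('pics/w10.png')[0:250,150:400]; a=cv2.resize(a,(540,540))
cv2.imwrite('pics/s10c.png',cv2.resize(np.hstack([s,a]),(800,400)))"
```

```text
t 22.68 p [0.6547 0.0825 0.2785] xang 105.76 z [ 0.     0.001 -1.   ] F [ 0.07  1.28 -0.49] gap 0.06
```

View pics/s10c.png

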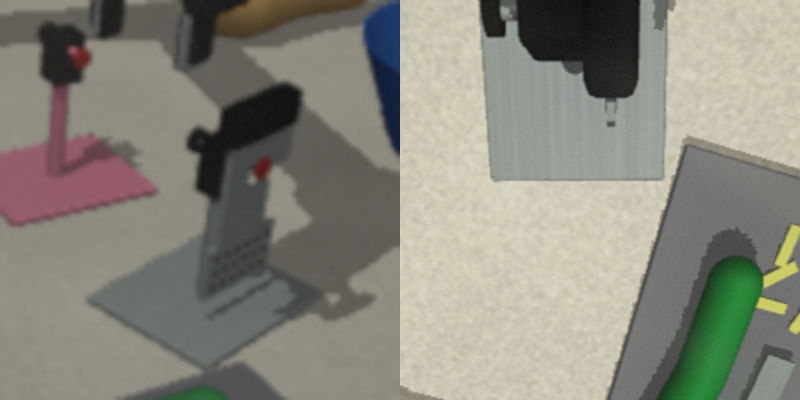

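```bash
python3 -c "
from h import *
print(r.close_job())"
```

```text
the job is handed in; nothing more can be done
None
```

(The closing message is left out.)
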